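# Turn the reversed battery pack round in its bench dock

## Task

The battery pack was put into the bench dock the wrong way round. First, with the pack still in place, turn the isolator knob fully anticlockwise to its off stop; then lift the pack straight out, turn it half a turn and lower it back in (do not drop it), so that its terminal block is at the dock's contact tower, the pack sits fully home on the floor of the well and the knob is still off. Do not disturb the yellow tape measure standing beside the dock.

Things in the scene. Friction and masses are not known exactly. Their poses are not given: they have to be found in the camera images.
- well_floor (a point): Centre of the floor of the well in the grey battery dock (fixed to the bench), 10 mm above the bench. The open-topped well is 105 mm (x) by 65 mm (y) inside, walls 6 mm, straight to 50 mm above the bench, then a flared black lip to 57 mm. z up; -x along the well towards the contact tower; +x towards the deck (86 mm wide, 50 mm high) with the knob, whose axis is 104 mm from here.
- tower_face (a point): Contact tower of the dock: upright grey block 60 mm wide, 18 mm thick, just outside one end of the well, top 82 mm above the bench, two brass strips facing the well. This point is on the face towards the well, 64 mm from the well's centre along its -x, 70 mm above the bench. Axes as the well's.
- isolator_grip (a point): On the vertical axis of the black isolator knob, 87 mm above the bench, the height to grip it. The knob is a 60 mm disc (top 64 mm above the bench) under a bar grip 57 mm long, 14 mm wide, 64 to 94 mm above the bench. The point's x axis runs along the bar and turns with it, y across the bar.
- isolator (a joint): Angle of the isolator knob in rad: 0 is off (the anticlockwise stop seen from above, bar parallel to the well's x axis), growing clockwise to the stop at 1.6. Starts at 0.6 to 1.4. Stays where it is left (friction about 0.04 N m).
- pack_grip (a point): Centre of the black ribbed grip on the battery pack: a rib 50 mm long (x), 22 mm wide (y), 34 mm high on the pack's flat top. It is 67 mm above the pack's underside, over the pack's middle and centre of mass. z up, +x to the terminal end. At the start the pack sits in the well with +x away from the contact tower.
- pack_under (a point): Centre of the underside of the battery pack: a grey block 100 mm (x) by 60 mm (y) by 50 mm high, its lowest 6 mm stepped in 2 mm all round, 0.25 to 0.47 kg, loose in the well with 2.5 mm of play on each side. Axes as the grip's (+x to the terminal end). It is 10 mm above the bench when the pack is home.
- pack_terminal (a point): Centre of the terminal block of the pack: a black block 18 mm (x) by 48 mm (y) by 16 mm high with brass strips, at one end of the pack's top, 40 mm from the pack's middle along +x, 58 mm above its underside.
- pack: The battery pack; origin at the centre of its underside (same as the point there).
- tape: Bystander to leave alone: yellow tape measure standing on edge, 36 x 76 x 70 mm, to the right of the dock; origin under its centre. (Also there, unlisted: left of the dock a big bench vice, 310 mm high, its screw end reaching to 140 mm ahead of the robot's axis, 180 mm high; beyond the dock a shelf 310 mm up, front edge about 670 mm ahead.)
Things that resemble listed ones, but are neither listed nor needed, are in the scene too. Of the things that look like the pack, the larger one is meant.

How it is judged:
On the way, in this order (a step that is already met when the one before it is completed fails the run):
1. the isolator is at its off stop (within 0.08 rad) while the pack is still down in the well (value of joint isolator below 0.08 rad and z of pack_under in the frame of well_floor below 0.006 m), for 0.2 s.
2. with the isolator off, the pack is lifted clear of the well (underside more than 50 mm above the well floor) (value of joint isolator below 0.08 rad and z of pack_under in the frame of well_floor above 0.05 m), for 0.1 s.
At the end, for the whole second after the job is handed in: Isolator within 0.08 rad of its off stop; pack at rest in the well, its underside within 3 mm of the well floor, level within 0.04 rad, centred within 5 mm, with its terminal block at the contact-tower end (value of joint isolator below 0.08 rad and horizontal distance between pack_under and well_floor below 0.005 m and z of pack_under in the frame of well_floor below 0.003 m and x of pack_terminal in the frame of well_floor below -0.03 m and angle between pack_under's own z axis and vertical below 0.04 rad and linear speed of pack below 0.02 m/s); the robot touches nothing.
It fails at once if the tape measure is moved more than 30 mm (distance of tape from where it was at the start of the episode above 0.03 m).
It fails at once if the pack is dropped into the well (moves faster than 0.5 m/s within the well's walls) (linear speed of pack above 0.5 m/s and horizontal distance between pack_under and well_floor below 0.02 m and z of pack_under in the frame of well_floor below 0.035 m).
It also fails if it takes over 64 s, if anything falls off the work surface, if the arm or the gripper's body presses on something with over 40 N, if the wrist force passes 120 N, or if a joint passes its speed limit or range.

## Robot

A 6-joint arm with a two-finger parallel gripper is mounted at the origin on a cart in front of the work surface, level with it; the furniture and walls round the work are solid. World frame = base frame: x ahead of the robot, y to its left, z up, the work surface at z = 0. Lengths are in m, angles in rad, forces in N, time in s.
With the tool pointing down it reaches from about 0.35 to 0.85 m from the base axis. Payload 8.1 kg.
Tool frame: the origin (TCP) lies between the finger pads; the fingertips stand robot.tcp_to_tips ahead of it and the grasp point (between the pads) lies 3 mm ahead of it (robot.tcp_to_tips is the distance from the TCP to the fingertips, in m); z points along the fingers, y is the line along which they close (so a half turn about z gives the same grasp; the last joint's range is limited). The gripper opens to 85 mm and grips with 20 to 120 N. Pads are 22 mm wide; open, the fingers measure 114 mm over their backs; the gripper's body (76 mm by 85 mm) begins 54 mm behind the grasp point. The pads swing forward as they close: fully open they stand 13 mm farther back than shut.
Start: joints at [-1.231, 0.13, 1.488, -0, 1.523, -0.085], TCP at [0.247, -0.547, 0.233] pointing down, gripper open.
Joint ranges: [-2.96, 2.96], [-0.89, 2.26], [0.02, 2.5], [-1.34, 4.48], [0, 2.73], [-2.66, 2.66]. Speed limits (rad/s): [2.39, 2.39, 2.79, 3.14, 3.14, 3.14].

## Interface

Orientations are given as a rotation vector (axis times angle).
In Python, from workcell import robot gives the robot as it stands.
- The arm moves only by the tool step_arm, never from a script. Its argument "rows" is a list of rows, each an object with "angular": the turn, a rotation vector about the tool's x, y, z in rad, a list of three; "slide": the shift along the tool's x, y, z in cm, a list of three; "jaw": the gripper command: -1 is fully open, 1 is shut, values between are in proportion. A call has 1 to 20 rows; each row shifts and turns the commanded pose from where the row before left it, along the tool's axes as they then stand; what a row does not reach is not made up. A row lasts 1/8 s, in which the tool goes at most 62.5 mm and 10.7 degrees, less where a joint would pass 70% of its speed; a pose out of reach is approached as far as the arm can. A call with a gripper value outside its range is refused whole. The fingers move at their own pace and stop on an object; the grip force is fixed at half the most. Time passes only in rows, so rows that do not move let the fingers close. It gives the time, the measured TCP pose, the force, the opening and the grip force at its end, in the units of the state.
- robot.sense(): the state, without advancing time (a new reading comes with each control period).
- robot.capture(name): name is "scene" or "top" or "wrist"; returns the picture (400x640x3 uint8, red, green, blue); there is no depth.
- robot.camera_model(name): a dict with "fovy" (degrees; the focal length in pixels is half the picture's height over the tangent of half this angle, whatever the lens; pixels are square), "cx", "cy" (the principal point, pixels), "view" (4x4, takes a point from world to camera coordinates). Camera axes: x right, y down, z forward; pixel columns grow to the right and rows downward; lengths in m; the calibration is good to about 2 mm. A picture is of the moment at which its call begins: read the wrist's pose just before it. camera_model takes no time and is no camera call; for the wrist camera it gives the pose at the moment of the call.
- robot.job_done(): hands the job in; it is judged then, once.
Trained networks look in the newest picture that a camera, given by its name, has taken for a name from the list of things; names that differ only in an ending like _2 or _b are one class to them, and where a whole thing is asked for, a point or a joint stands for the part that bears it (a point fixed in the world has none). Each returns a list of dicts, best first, with "p" (0 to 1); they miss things now and then, are a little off and sometimes report something else, mostly with a low value. They report only what shows in the picture. A call takes as long as a camera call. They do not tell look-alikes from the thing itself.
- robot.find_in(camera, query): "at" ([column, row] as shares, 0 to 1, of the picture: columns of its width, rows of its height, amid what is visible of it).
The state is a dict: "clock": time; "qpos": joint angles; "qd": joint speeds; "effort": joint torques, N m; "ee_pos": TCP position; "eef_rot": TCP orientation; "force": force on the tool from outside, world axes, zero at the start; "wrist_torque": the same for the moment, N m; "grip_width": finger opening in m; "grip_force": force on a finger pad.
Only numpy, scipy, OpenCV 4.12 (cv2) and the standard library are available. Lean on these libraries where they do the work, as an engineer would, in place of code of your own. Each camera call takes 0.05 s, during which the arm holds its last target. There are 200 camera calls.

## Working session

There is one attempt and no reset: what is moved stays moved. The work goes in short steps, Python scripts to look and compute and a tool call to move; the robot and the scene stay as the last step left them, time stands still between calls to the robot, and variables do not carry over. Pictures are saved under pics/ and viewed, at most 10 in all, crops included, and the job is handed in when it is done.

Besides the shell and the picture viewer there is one more tool, called after "Request:" as name([rows], argument=value, ...), one row to a line, values as JSON. step_arm: Moves the arm, as the interface text tells. Its arguments: {"type":"object","properties":{"rows":{"type":"array","items":{"type":"object","properties":{"angular":{"type":"array","items":{"type":"number"}},"slide":{"type":"array","items":{"type":"number"}},"jaw":{"type":"number"}}}}},"required":["rows"]}

```bash
mkdir -p pics; ls; cat > h.py <<'E'
from workcell import robot
import numpy as np, cv2
from scipy.spatial.transform import Rotation as R
def ray(cam,uv,m=None):
    m=m or robot.camera_model(cam); f=200/np.tan(np.radians(m["fovy"])/2); V=np.array(m["view"])
    d=V[:3,:3].T@np.array([(uv[0]-m["cx"])/f,(uv[1]-m["cy"])/f,1]); return -V[:3,:3].T@V[:3,3],d
def onz(cam,uv,z,m=None):
    o,d=ray(cam,uv,m); return o+d*(z-o[2])/d[2]
def proj(cam,p,m=None):
    m=m or robot.camera_model(cam); f=200/np.tan(np.radians(m["fovy"])/2); V=np.array(m["view"])
    c=V[:3,:3]@np.array(p)+V[:3,3]; return np.array([m["cx"]+f*c[0]/c[2],m["cy"]+f*c[1]/c[2]])
def snap(cam,name=None):
    i=robot.capture(cam)
    if name: cv2.imwrite("pics/"+name,i[:,:,::-1])
    return i
E
python3 - <<'E'
from h import *
a=snap("scene");b=snap("top")
cv2.imwrite("pics/top.png",b[:,:,::-1]);cv2.imwrite("pics/scene.png",a[:,:,::-1])
print({k:(v if k!='view' else np.round(v,3).tolist()) for k,v in robot.camera_model("top").items()})
for c in("top","scene"):
  for q in ["isolator_grip","pack_grip","pack_terminal","tower_face","well_floor","tape","pack"]:
    r=robot.find_in(c,q); print(c,q,[(np.round(np.array(x["at"])*[640,400]).tolist(),round(x["p"],2)) for x in r[:4]])
print(robot.sense(), robot.tcp_to_tips)
E
```

```text
pics
{'fovy': 44.03400694270618, 'cx': 329.07453170955824, 'cy': 198.83533777482086, 'view': [[0.004, -1.0, -0.008, -0.432], [-0.99, -0.003, -0.144, 0.512], [0.144, 0.008, -0.989, 1.029], [0.0, 0.0, 0.0, 1.0]]}
top isolator_grip [([258.0, 170.0], 0.96), ([233.0, 214.0], 0.5)]
top pack_grip [([231.0, 210.0], 0.81), ([458.0, 246.0], 0.73)]
top pack_terminal [([233.0, 211.0], 0.69), ([457.0, 246.0], 0.58)]
top tower_face [([248.0, 192.0], 0.69)]
top well_floor [([248.0, 190.0], 0.87)]
top tape [([326.0, 223.0], 0.88)]
top pack [([232.0, 212.0], 0.92), ([455.0, 244.0], 0.86)]
scene isolator_grip [([287.0, 269.0], 0.89), ([306.0, 289.0], 0.26)]
scene pack_grip [([351.0, 118.0], 0.84), ([327.0, 296.0], 0.6)]
scene pack_terminal [([349.0, 115.0], 0.97), ([331.0, 293.0], 0.79)]
scene tower_face [([300.0, 285.0], 0.75), ([338.0, 210.0], 0.42), ([329.0, 292.0], 0.37)]
scene well_floor [([302.0, 287.0], 0.58)]
scene tape [([304.0, 287.0], 0.72), ([339.0, 209.0], 0.7)]
scene pack [([350.0, 117.0], 0.95), ([330.0, 293.0], 0.85)]
{'clock': 0.8, 'qpos': array([-1.23140364e+00,  1.30351890e-01,  1.48819853e+00,  1.34796655e-05,
        1.52299459e+00, -8.54231408e-02]), 'qd': array([ 0.00043561,  0.00025649, -0.0008235 ,  0.00025485,  0.00033601,
       -0.00024274]), 'effort': array([ 8.28801112e-04, -5.69255590e+01, -5.00837517e+01,  3.77066578e-05,
        9.81903286e-04, -1.76649436e-06]), 'ee_pos': array([ 0.24730783, -0.54667421,  0.23272179]), 'eef_rot': array([3.07094458e+00, 6.62282081e-01, 3.04559974e-05]), 'force': array([ 0.3107042 , -0.47293255, -0.1846155 ]), 'wrist_torque': array([-0.02148766, -0.0247535 ,  0.00520984]), 'grip_force': 0.0, 'grip_width': 0.08585093462582599} 0.022
```

```bash
python3 - <<'E'
import cv2
t=cv2.imread("pics/top.png");s=cv2.imread("pics/scene.png")
cv2.imwrite("pics/a.png",cv2.vconcat([cv2.resize(t[130:270,170:500],(660,280),interpolation=2),cv2.resize(s[60:360],(640,300))[:, :].copy() if 0 else cv2.resize(s,(660,320))[:, :]]))
cv2.imwrite("pics/b.png",cv2.resize(t[140:250,190:350],(800,550),interpolation=2))
E
```

```text
(no output)
```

View pics/a.png

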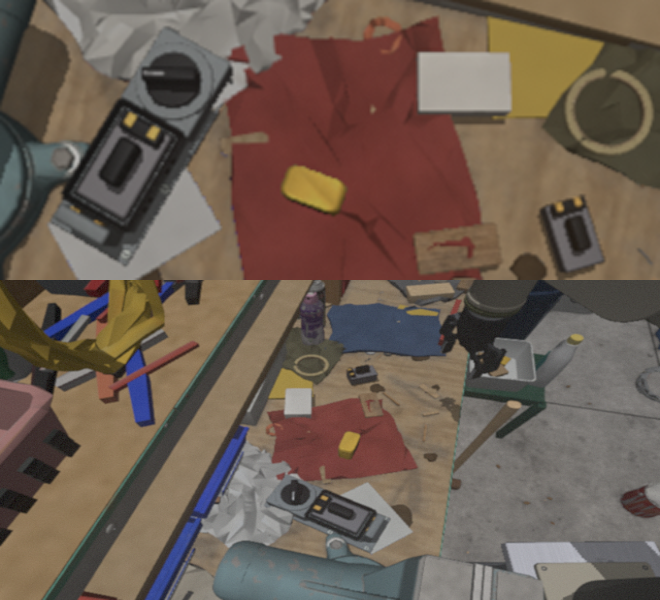

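View pics/b.png

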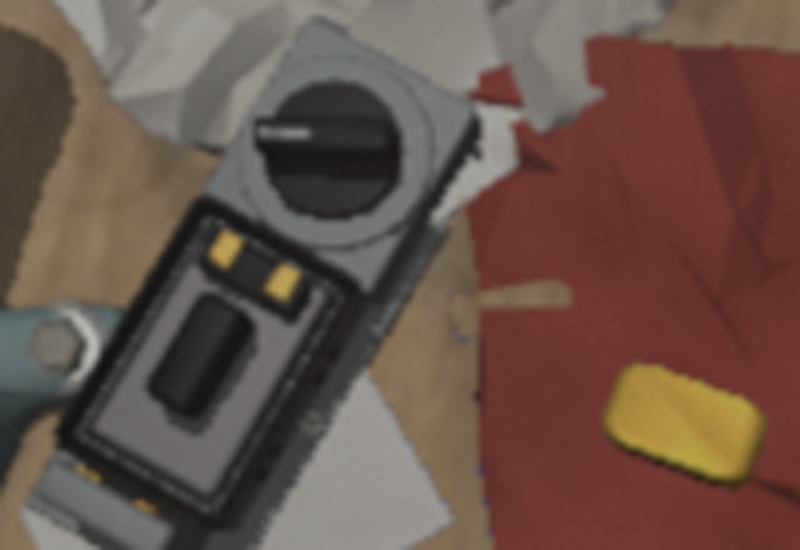

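In the top view the dock pack grip is at (230,211) and its terminals at the knob end. The small look-alike pack is at (457,245), and the yellow tape at (326,223). The knob is at (257,169), with its bar about 60° clockwise of the dock axis. I choose the larger pack, in the dock.

```bash
python3 - <<'E'
from h import *
P=lambda u,v,z:onz("top",(190+u/5,140+v/5),z)
g=P(200,352,.094)
lip=[P(207,198,.057),P(370,290,.057),P(232,530,.057),P(60,440,.057)]
k=P(330,150,.064); b1=P(258,130,.094);b2=P(400,130,.094)
well=np.mean(lip,0)
print("grip",g,"well",well,"knob",k,"bar",b1,b2,(b1+b2)/2)
d=k-well; print("axis",d,np.hypot(*d[:2]),np.degrees(np.arctan2(d[1],d[0])))
print(np.round(lip,3)); db=b1-b2; print(np.degrees(np.arctan2(db[1],db[0])))
print(R.from_rotvec(robot.sense()["eef_rot"]).as_matrix().round(3))
m=robot.camera_model("wrist");V=np.array(m["view"]);print(m["fovy"],-V[:3,:3].T@V[:3,3],V.round(2))
E
```

```text
grip [ 0.48018192 -0.22987272  0.094     ] well [ 0.47981329 -0.22961073  0.057     ] knob [ 0.5700154  -0.27578141  0.064     ] bar [ 0.57215639 -0.25072351  0.094     ] [ 0.57228952 -0.30915455  0.094     ] [ 0.57222296 -0.27993903  0.094     ]
axis [ 0.09020211 -0.04617068  0.007     ] 0.10133189453270146 -27.106003932413714
[[ 0.551 -0.223  0.057]
 [ 0.511 -0.293  0.057]
 [ 0.41  -0.238  0.057]
 [ 0.447 -0.165  0.057]]
90.13054326196819
[[ 0.911  0.412  0.   ]
 [ 0.412 -0.911 -0.   ]
 [ 0.     0.    -1.   ]]
67.77635028562904 [ 0.31570152 -0.51505539  0.37382477] [[ 0.41 -0.91  0.   -0.6 ]
 [-0.87 -0.39  0.3  -0.04]
 [-0.27 -0.12 -0.95  0.38]
 [ 0.    0.    0.    1.  ]]
```

```bash
python3 - <<'E'
from h import *
print("tape",onz("top",(326,222),.07), [onz("top",(200,205),z).round(3) for z in (.1,.18,.31)],[onz("top",(180,205),z).round(3) for z in (.1,.18,.31)])
E
```

```text
tape [ 0.45954566 -0.42442315  0.07      ] [array([ 0.49, -0.17,  0.1 ]), array([ 0.48 , -0.192,  0.18 ]), array([ 0.462, -0.227,  0.31 ])] [array([ 0.49, -0.13,  0.1 ]), array([ 0.48 , -0.155,  0.18 ]), array([ 0.462, -0.195,  0.31 ])]
```

View pics/top.png

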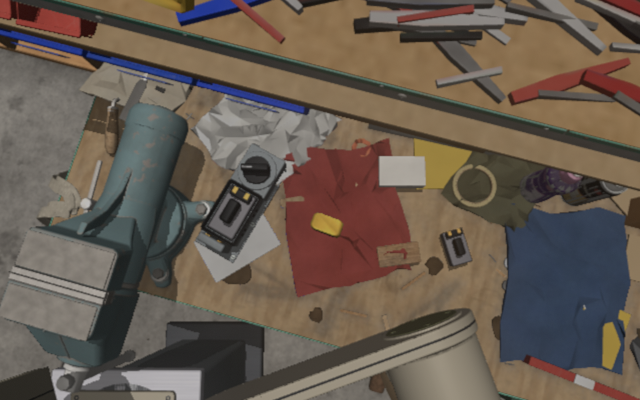

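```bash
python3 - <<'E'
from h import *
for uv,z in [((117,250),.31),((105,340),.31),((187,120),.2),((180,150),.2),((160,190),.25),((210,208),.06),((160,280),.02),((190,180),.1)]: print(uv,z,onz("top",uv,z).round(3))
E
```

```text
(117, 250) 0.31 [ 0.391 -0.099  0.31 ]
(105, 340) 0.31 [ 0.253 -0.09   0.31 ]
(187, 120) 0.2 [ 0.637 -0.166  0.2  ]
(180, 150) 0.2 [ 0.579 -0.156  0.2  ]
(160, 190) 0.25 [ 0.496 -0.141  0.25 ]
(210, 208) 0.06 [ 0.489 -0.18   0.06 ]
(160, 280) 0.02 [ 0.339 -0.069  0.02 ]
(190, 180) 0.1 [ 0.542 -0.147  0.1  ]
```

Request:
step_arm([
  {"slide":[3.4,-0.93,-0.3],"angular":[0,0,0],"jaw":-1},
  {"slide":[3.4,-0.93,-0.3],"angular":[0,0,0],"jaw":-1},
  {"slide":[3.4,-0.93,-0.3],"angular":[0,0,0],"jaw":-1},
  {"slide":[3.4,-0.93,-0.3],"angular":[0,0,0],"jaw":-1},
  {"slide":[3.4,-0.93,-0.3],"angular":[0,0,0],"jaw":-1},
  {"slide":[3.4,-0.93,-0.3],"angular":[0,0,0],"jaw":-1},
  {"slide":[3.4,-0.93,0],"angular":[0,0,0],"jaw":-1},
  {"slide":[3.4,-0.93,0],"angular":[0,0,0],"jaw":-1},
  {"slide":[3.4,-0.93,0],"angular":[0,0,0],"jaw":-1},
  {"slide":[3.4,-0.93,0],"angular":[0,0,0],"jaw":-1},
  {"slide":[3.4,-0.93,0],"angular":[0,0,0],"jaw":-1},
  {"slide":[3.4,-0.93,0],"angular":[0,0,0],"jaw":-1},
  {"slide":[0,0,0],"angular":[0,0,-0.164],"jaw":-1},
  {"slide":[0,0,0],"angular":[0,0,-0.164],"jaw":-1},
  {"slide":[0,0,0],"angular":[0,0,-0.164],"jaw":-1},
  {"slide":[0,0,0],"angular":[0,0,-0.164],"jaw":-1},
  {"slide":[0,0,0],"angular":[0,0,-0.164],"jaw":-1},
  {"slide":[0,0,0],"angular":[0,0,-0.164],"jaw":-1},
  {"slide":[0,0,0],"angular":[0,0,-0.164],"jaw":-1},
  {"slide":[0,0,0],"angular":[0,0,0],"jaw":-1},
])

```text
clock: 3.3
ee_pos: [0.573, -0.2768, 0.2507]
eef_rot: [-2.22, -2.223, 0.0]
force: [0.5, -0.1, -0.5]
grip_width: 0.0851
grip_force: 0.0
```

```bash
cat >> h.py <<'E'
def look(name,qs):
    m=robot.camera_model("wrist"); snap("wrist",name); s=robot.sense(); M=R.from_rotvec(s["eef_rot"]).as_matrix()
    print("tcp",s["ee_pos"].round(4),"psi",np.degrees(np.arctan2(M[1,0],M[0,0])).round(2),"zt",M[:,2].round(3),"t",s["clock"],"F",s["force"].round(1),"q6",s["qpos"][5].round(2))
    for q,z in qs:
        for x in robot.find_in("wrist",q)[:3]:
            uv=np.array(x["at"])*[640,400]; print(q,round(x["p"],2),uv.round(),onz("wrist",uv,z,m).round(4))
    return m
E
python3 - <<'E'
from h import *
m=look("w1.png",[("isolator_grip",.094),("pack_grip",.094),("pack_terminal",.076),("tower_face",.082),("well_floor",.057)])
E
```

```text
tcp [ 0.573  -0.2768  0.2507] psi 89.91 zt [-0.  0. -1.] t 3.35 F [-0.6  0.2 -0. ] q6 -0.53
pack_grip 0.59 [232. 126.] [ 0.4904 -0.2205  0.094 ]
pack_terminal 0.93 [233. 128.] [ 0.486 -0.224  0.076]
tower_face 0.84 [284. 144.] [ 0.5384 -0.239   0.082 ]
well_floor 0.66 [284. 146.] [ 0.5361 -0.2442  0.057 ]
```

View pics/w1.png

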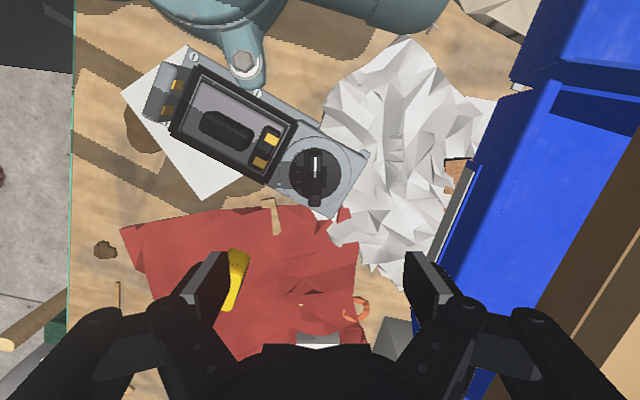

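The wrist view shows the knob disc at about (314,176) with its bar running vertically at column 316. The dock is up and to the left, pack grip at (226,130), terminals at (267,148).

```bash
python3 - <<'E'
from h import *
i=cv2.imread("pics/w1.png")
cv2.imwrite("pics/w1c.png",cv2.resize(i[35:225,120:380],(780,570),interpolation=2))
m=robot.camera_model("wrist")
for n,uv,z in [("disc",(314,177),.064),("b1",(316,150),.094),("b2",(317,204),.094),("grip",(225,127),.094)]: print(n,onz("wrist",uv,z,m).round(4))
# projected tcp target
for p in [(.572,-.278,.064),(.48,-.23,.094)]: print(proj("wrist",p,m))
E
```

```text
disc [ 0.5697 -0.2785  0.064 ]
b1 [ 0.572  -0.2437  0.094 ]
b2 [ 0.573  -0.3005  0.094 ]
grip [ 0.4832 -0.2213  0.094 ]
[316.06702867 176.5848562 ]
[222.55680809 136.0688476 ]
```

View pics/w1c.png

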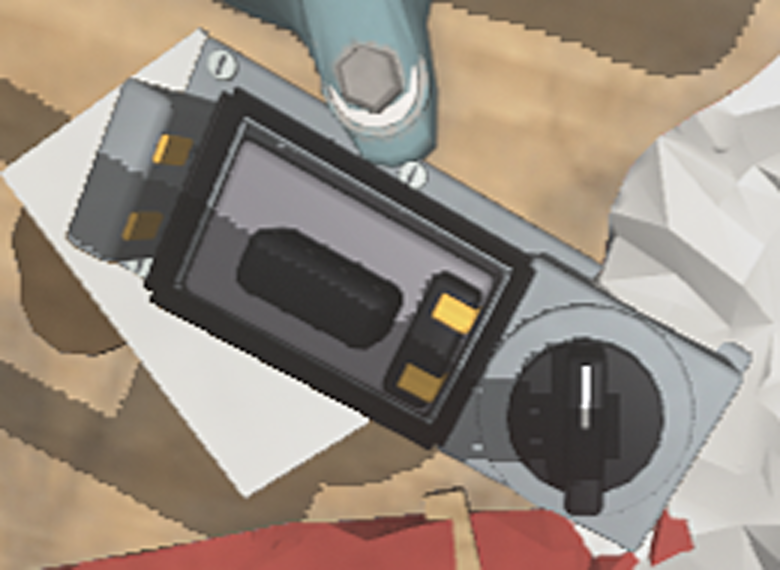

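```bash
python3 - <<'E'
from h import *
m=robot.camera_model("wrist")
P=lambda u,v,z:onz("wrist",(120+u/3,35+v/3),z,m)[:2]
L=[P(*c,.057) for c in [(233,90),(534,260),(437,448),(148,290)]]
w=np.mean(L,0);k=P(586,415,.064)
print(np.round(L,3),"well",w,"knob",k,"d",np.linalg.norm(k-w),np.degrees(np.arctan2(*(k-w)[::-1])))
a=(L[1]-L[0]+L[2]-L[3])/2;print(np.linalg.norm(a),np.degrees(np.arctan2(a[1],a[0])))
print("bar",P(583,515,.094),P(583,345,.094))
E
```

```text
[[ 0.45  -0.161]
 [ 0.552 -0.218]
 [ 0.513 -0.289]
 [ 0.41  -0.229]] well [ 0.48143622 -0.22432482] knob [ 0.5711767  -0.27425163] d 0.10269391954479586 -29.08922757675477
0.11832688982933239 -29.598921198948155
bar [ 0.5701624  -0.30352256] [ 0.57029527 -0.24371771]
```

Request:
step_arm([
  {"slide":[0.1,-0.07,2],"angular":[0,0,0],"jaw":0},
  {"slide":[0.1,-0.08,2],"angular":[0,0,0],"jaw":0},
  {"slide":[0,0,2],"angular":[0,0,0],"jaw":0},
  {"slide":[0,0,2],"angular":[0,0,0],"jaw":0},
  {"slide":[0,0,2],"angular":[0,0,0],"jaw":0},
  {"slide":[0,0,2],"angular":[0,0,0],"jaw":0},
  {"slide":[0,0,2],"angular":[0,0,0],"jaw":0},
  {"slide":[0,0,1],"angular":[0,0,0],"jaw":0},
  {"slide":[0,0,0.8],"angular":[0,0,0],"jaw":0},
  {"slide":[0,0,0],"angular":[0,0,0],"jaw":0},
  {"slide":[0,0,0],"angular":[0,0,0],"jaw":1},
  {"slide":[0,0,0],"angular":[0,0,0],"jaw":1},
  {"slide":[0,0,0],"angular":[0,0,0],"jaw":1},
  {"slide":[0,0,0],"angular":[0,0,0],"jaw":1},
])

```text
clock: 5.35
ee_pos: [0.5716, -0.2751, 0.0938]
eef_rot: [2.219, 2.223, -0.0]
force: [-4.3, 0.6, 5.9]
grip_width: 0.0101
grip_force: 58.7
```

Request:
step_arm([
  {"slide":[0,0,0],"angular":[0,0,-0.1],"jaw":1},
  {"slide":[0,0,0],"angular":[0,0,-0.1],"jaw":1},
  {"slide":[0,0,0],"angular":[0,0,-0.1],"jaw":1},
  {"slide":[0,0,0],"angular":[0,0,-0.1],"jaw":1},
  {"slide":[0,0,0],"angular":[0,0,-0.1],"jaw":1},
  {"slide":[0,0,0],"angular":[0,0,-0.1],"jaw":1},
  {"slide":[0,0,0],"angular":[0,0,-0.1],"jaw":1},
  {"slide":[0,0,0],"angular":[0,0,-0.1],"jaw":1},
  {"slide":[0,0,0],"angular":[0,0,-0.1],"jaw":1},
  {"slide":[0,0,0],"angular":[0,0,-0.1],"jaw":1},
  {"slide":[0,0,0],"angular":[0,0,0],"jaw":1},
])

```text
clock: 6.72
ee_pos: [0.571, -0.2755, 0.0939]
eef_rot: [-0.879, -3.016, 0.002]
force: [-7.8, -0.1, 7.0]
grip_width: 0.0101
grip_force: 58.9
```

```bash
python3 - <<'E'
from h import *
s=robot.sense();print(s["wrist_torque"],s["force"],s["ee_pos"])
m=look("w2.png",[])
E
```

```text
[-0.03388873  1.21620053 -0.04727704] [-7.81916575 -0.14917774  6.98251345] [ 0.57103984 -0.27549446  0.09385883]
tcp [ 0.571  -0.2755  0.0939] psi 147.42 zt [-0.001 -0.001 -1.   ] t 6.775 F [-6.3 -0.8  6.6] q6 -1.53
```

View pics/w2.png

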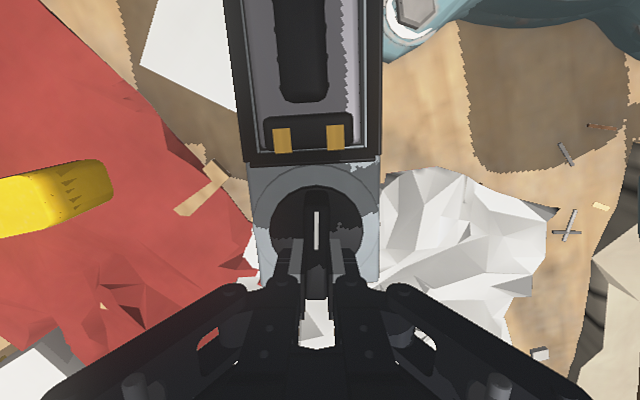

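Bar (white line at 316,230) is gripped. The dock axis still leans about 3–4°, and there is no stop torque yet.

Request:
step_arm([
  {"slide":[0,0,0],"angular":[0,0,-0.03],"jaw":1},
  {"slide":[0,0,0],"angular":[0,0,-0.03],"jaw":1},
  {"slide":[0,0,0],"angular":[0,0,0],"jaw":1},
])

```text
clock: 7.15
ee_pos: [0.571, -0.2755, 0.0939]
eef_rot: [-0.79, -3.04, 0.002]
force: [-6.9, -0.2, 7.1]
grip_width: 0.0103
grip_force: 58.9
```

```bash
cat >> h.py <<'E'
def st():
    s=robot.sense();M=R.from_rotvec(s["eef_rot"]).as_matrix();print(s["clock"],"T",s["wrist_torque"].round(3),"F",s["force"].round(1),"p",s["ee_pos"].round(4),"psi",np.degrees(np.arctan2(M[1,0],M[0,0])).round(2),"w",round(s["grip_width"],4),"q",s["qpos"].round(2))
E
python3 -c "
from h import *
st()"
```

```text
7.15 T [-0.057  1.176 -0.049] F [-6.9 -0.2  7.1] p [ 0.571  -0.2755  0.0939] psi 150.86 w 0.0103 q [-0.53  0.32  1.53 -0.    1.29 -1.59]
```

Request:
step_arm([
  {"slide":[0,0,0],"angular":[0,0,-0.03],"jaw":1},
  {"slide":[0,0,0],"angular":[0,0,-0.02],"jaw":1},
  {"slide":[0,0,0],"angular":[0,0,0],"jaw":1},
])

```text
clock: 7.52
ee_pos: [0.571, -0.2755, 0.0939]
eef_rot: [-0.715, -3.059, 0.002]
force: [-7.7, -0.6, 7.7]
grip_width: 0.01
grip_force: 60.4
```

```bash
python3 -c "
from h import *
st()"
```

```text
7.525 T [-0.064  1.204 -0.297] F [-7.7 -0.6  7.7] p [ 0.571  -0.2755  0.0939] psi 153.69 w 0.01 q [-0.53  0.32  1.53 -0.    1.29 -1.64]
```

Request:
step_arm([
  {"slide":[0,0,0],"angular":[0,0,0.02],"jaw":0},
  {"slide":[0,0,0],"angular":[0,0,0],"jaw":0},
  {"slide":[0,0,0],"angular":[0,0,0],"jaw":0},
  {"slide":[0,0,-1],"angular":[0,0,0],"jaw":0},
  {"slide":[0,0,-2],"angular":[0,0,0],"jaw":0},
  {"slide":[0,0,-2],"angular":[0,0,0],"jaw":0},
  {"slide":[0,0,-2],"angular":[0,0,0],"jaw":0},
  {"slide":[0,0,-2],"angular":[0,0,0],"jaw":0},
  {"slide":[0,0,-2],"angular":[0,0,0],"jaw":0},
  {"slide":[1,0,-2],"angular":[0,0,0],"jaw":0},
  {"slide":[0,0,0],"angular":[0,0,0],"jaw":0},
])

```text
clock: 8.9
ee_pos: [0.5632, -0.2705, 0.2255]
eef_rot: [0.744, 3.049, -0.002]
force: [-0.4, -0.2, -0.4]
grip_width: 0.0426
grip_force: 0.0
```

```bash
python3 - <<'E'
from h import *
st()
m=look("w3.png",[("pack_grip",.094),("pack_terminal",.076),("isolator_grip",.094),("pack",.06)])
i=cv2.imread("pics/w3.png"); cv2.imwrite("pics/w3c.png",cv2.resize(i[0:300,140:540],(800,600),interpolation=2))
import json;json.dump({k:(v if k!="view" else np.array(v).tolist()) for k,v in m.items()},open("m3.json","w"))
E
```

```text
8.9 T [ 0.014  0.027 -0.006] F [-0.4 -0.2 -0.4] p [ 0.5632 -0.2705  0.2255] psi 152.57 w 0.0426 q [-0.53  0.2   1.43  0.    1.51 -1.62]
tcp [ 0.5628 -0.2703  0.2238] psi 152.57 zt [ 0.002 -0.001 -1.   ] t 8.95 F [-0.3 -0.4 -0.8] q6 -1.62
pack_grip 0.77 [317.  81.] [ 0.4781 -0.2257  0.094 ]
pack_terminal 0.64 [319.  82.] [ 0.4786 -0.2241  0.076 ]
isolator_grip 0.7 [317. 190.] [ 0.5643 -0.271   0.094 ]
pack 0.88 [316.  82.] [ 0.4771 -0.2261  0.06  ]
```

View pics/w3c.png

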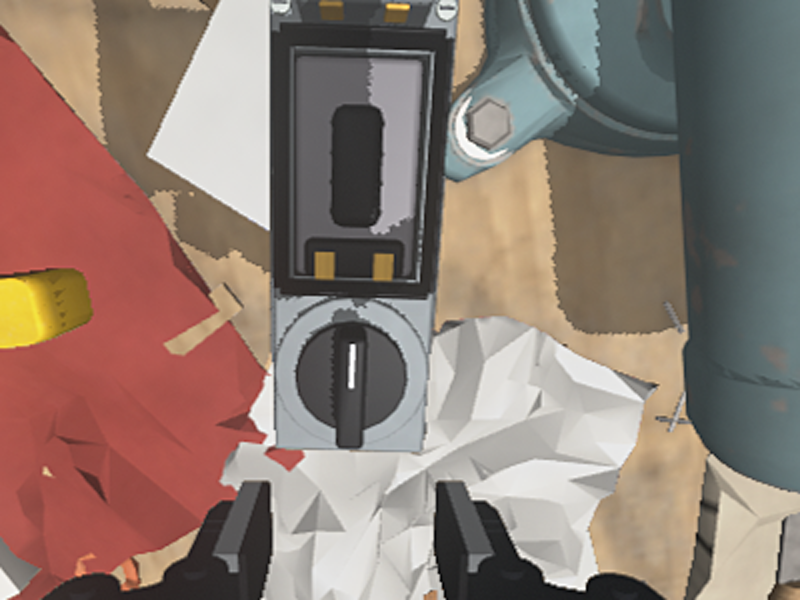

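```bash
python3 - <<'E'
from h import *
import json; m=json.load(open("m3.json"))
P=lambda u,v,z:onz("wrist",(140+u/2,v/2),z,m)[:2]
L=[P(*c,.057) for c in [(276,25),(455,27),(436,296),(272,294)]]
w=np.mean(L,0);k=P(352,376,.064);ang=lambda d:np.degrees(np.arctan2(d[1],d[0]))
print("well",w,[np.linalg.norm(L[i]-L[(i+1)%4]).round(4) for i in range(4)],"knob",k,np.linalg.norm(k-w),ang(k-w))
print("rib",(P(357,105,.094)+P(354,226,.094))/2,ang(P(354,226,.094)-P(357,105,.094)),np.linalg.norm(P(354,226,.094)-P(357,105,.094)))
print("edges",ang(L[2]-L[1]),ang(L[3]-L[0]),ang(L[1]-L[0])-90,ang(L[2]-L[3])-90)
print("bar",ang(P(350,446,.094)-P(353,325,.094)))
E
```

```text
well [ 0.48016297 -0.22392618] [np.float64(0.0815), np.float64(0.1221), np.float64(0.0848), np.float64(0.1221)] knob [ 0.56943578 -0.27442248] 0.10256466914476042 -29.494252220517
rib [ 0.48043427 -0.22641437] -28.902266967057994 0.048388036392343126
edges -29.109919028167813 -30.657442704885046 -28.05124666241789 -28.166480711404617
bar -28.860107715575406
```

Request:
step_arm([
  {"slide":[0,0,0],"angular":[0,0,0.027],"jaw":-0.2},
  {"slide":[2,0,0],"angular":[0,0,0],"jaw":-0.2},
  {"slide":[2,0,0],"angular":[0,0,0],"jaw":-0.2},
  {"slide":[2,0,1],"angular":[0,0,0],"jaw":-0.2},
  {"slide":[2,0,1],"angular":[0,0,0],"jaw":-0.2},
  {"slide":[1.4,-0.1,2],"angular":[0,0,0],"jaw":-0.2},
  {"slide":[0,0,2],"angular":[0,0,0],"jaw":-0.2},
  {"slide":[0,0,2],"angular":[0,0,0],"jaw":-0.2},
  {"slide":[0,0,2],"angular":[0,0,0],"jaw":-0.2},
  {"slide":[0,0,1],"angular":[0,0,0],"jaw":-0.2},
  {"slide":[0,0,0],"angular":[0,0,0],"jaw":-0.2},
  {"slide":[0,0,0],"angular":[0,0,0],"jaw":-0.2},
])

```text
clock: 10.65
ee_pos: [0.4804, -0.2259, 0.1136]
eef_rot: [0.786, 3.041, -0.0]
force: [-0.5, 0.6, -0.1]
grip_width: 0.0515
grip_force: 0.0
```

```bash
python3 -c "
from h import *
st()"
```

```text
10.65 T [-0.004 -0.053 -0.046] F [-0.5  0.6 -0.1] p [ 0.4804 -0.2259  0.1136] psi 151.01 w 0.0515 q [-0.54  0.03  1.81  0.    1.29 -1.6 ]
```

Descend 2.7 cm, grip.

Request:
step_arm([
  {"slide":[0,0,1],"angular":[0,0,0],"jaw":-0.2},
  {"slide":[0,0,1],"angular":[0,0,0],"jaw":-0.2},
  {"slide":[0,0,0.6],"angular":[0,0,0],"jaw":-0.2},
  {"slide":[0,0,0],"angular":[0,0,0],"jaw":-0.2},
  {"slide":[0,0,0],"angular":[0,0,0],"jaw":1},
  {"slide":[0,0,0],"angular":[0,0,0],"jaw":1},
  {"slide":[0,0,0],"angular":[0,0,0],"jaw":1},
  {"slide":[0,0,0],"angular":[0,0,0],"jaw":1},
  {"slide":[0,0,0],"angular":[0,0,0],"jaw":1},
])

```text
clock: 11.78
ee_pos: [0.4803, -0.2258, 0.0873]
eef_rot: [0.786, 3.041, -0.0]
force: [-0.3, 0.7, 5.4]
grip_width: 0.0198
grip_force: 59.7
```

```bash
python3 -c "
from h import *
st()"
```

```text
11.775 T [0.031 0.22  0.042] F [-0.3  0.7  5.4] p [ 0.4803 -0.2258  0.0873] psi 151.02 w 0.0198 q [-0.54  0.06  1.83 -0.    1.24 -1.6 ]
```

Request:
step_arm([
  {"slide":[0,0,-0.5],"angular":[0,0,0],"jaw":1},
  {"slide":[0,0,-0.5],"angular":[0,0,0],"jaw":1},
  {"slide":[0,0,-1],"angular":[0,0,0],"jaw":1},
  {"slide":[0,0,-1],"angular":[0,0,0],"jaw":1},
  {"slide":[0,0,-1],"angular":[0,0,0],"jaw":1},
  {"slide":[0,0,-1],"angular":[0,0,0],"jaw":1},
  {"slide":[0,0,-1],"angular":[0,0,0],"jaw":1},
  {"slide":[0,0,-1],"angular":[0,0,0],"jaw":1},
  {"slide":[0,0,-1],"angular":[0,0,0],"jaw":1},
  {"slide":[0,0,-1],"angular":[0,0,0],"jaw":1},
  {"slide":[0,0,-1],"angular":[0,0,0],"jaw":1},
  {"slide":[0,0,-1],"angular":[0,0,0],"jaw":1},
  {"slide":[0,0,-1],"angular":[0,0,0],"jaw":1},
  {"slide":[0,0,-1],"angular":[0,0,0],"jaw":1},
  {"slide":[0,0,0],"angular":[0,0,0],"jaw":1},
  {"slide":[0,0,0],"angular":[0,0,0],"jaw":1},
])

```text
clock: 13.78
ee_pos: [0.4798, -0.2255, 0.2164]
eef_rot: [-0.786, -3.041, -0.0]
force: [0.1, -1.8, -2.9]
grip_width: 0.0199
grip_force: 58.9
```

```bash
python3 - <<'E'
from h import *
st()
snap("wrist","w4.png");snap("scene","s4.png")
a=cv2.imread("pics/w4.png");b=cv2.imread("pics/s4.png")
cv2.imwrite("pics/c4.png",cv2.hconcat([cv2.resize(a[0:400,160:480],(400,500)),cv2.resize(b[200:360,200:328],(400,500),interpolation=2)]))
E
```

```text
13.775 T [ 0.009 -0.011  0.04 ] F [ 0.1 -1.8 -2.9] p [ 0.4798 -0.2255  0.2164] psi 151.02 w 0.0199 q [-0.54 -0.05  1.7   0.    1.49 -1.6 ]
```

View pics/c4.png

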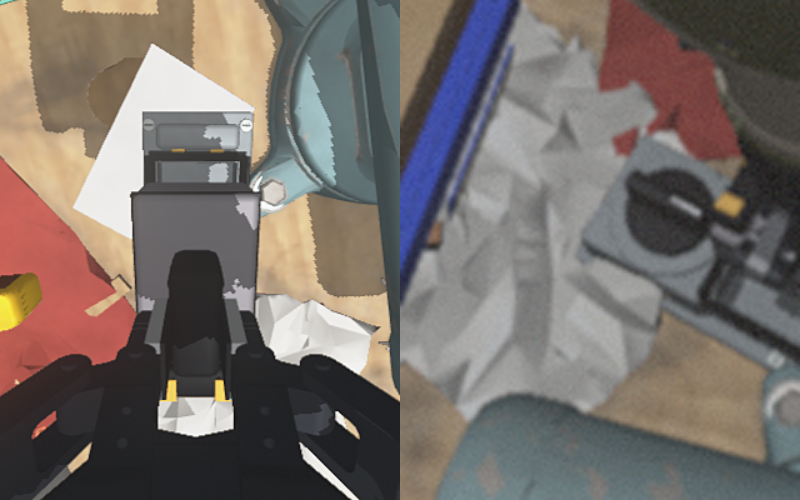

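Pack is held level, knob stays aligned with the dock. Shift 4 cm away from the vice, then turn.

Request:
step_arm([
  {"slide":[0,-2,0],"angular":[0,0,0],"jaw":1},
  {"slide":[0,-2,0],"angular":[0,0,0],"jaw":1},
  {"slide":[0,0,0],"angular":[0,0,0.1],"jaw":1},
  {"slide":[0,0,0],"angular":[0,0,0.17],"jaw":1},
  {"slide":[0,0,0],"angular":[0,0,0.17],"jaw":1},
  {"slide":[0,0,0],"angular":[0,0,0.17],"jaw":1},
  {"slide":[0,0,0],"angular":[0,0,0.17],"jaw":1},
  {"slide":[0,0,0],"angular":[0,0,0.17],"jaw":1},
  {"slide":[0,0,0],"angular":[0,0,0.17],"jaw":1},
  {"slide":[0,0,0],"angular":[0,0,0.17],"jaw":1},
  {"slide":[0,0,0],"angular":[0,0,0.17],"jaw":1},
  {"slide":[0,0,0],"angular":[0,0,0.17],"jaw":1},
  {"slide":[0,0,0],"angular":[0,0,0.17],"jaw":1},
  {"slide":[0,0,0],"angular":[0,0,0.17],"jaw":1},
  {"slide":[0,0,0],"angular":[0,0,0.17],"jaw":1},
  {"slide":[0,0,0],"angular":[0,0,0.17],"jaw":1},
  {"slide":[0,0,0],"angular":[0,0,0.17],"jaw":1},
  {"slide":[0,0,0],"angular":[0,0,0.17],"jaw":1},
  {"slide":[0,0,0],"angular":[0,0,0.17],"jaw":1},
  {"slide":[0,0,0],"angular":[0,0,0.17],"jaw":1},
])

```text
clock: 16.38
ee_pos: [0.4603, -0.2604, 0.2161]
eef_rot: [-3.09, 0.562, 0.001]
force: [-0.5, -0.4, -2.6]
grip_width: 0.0202
grip_force: 59.1
```

Request:
step_arm([
  {"slide":[0,0,0],"angular":[0,0,0.1],"jaw":1},
  {"slide":[0,0,0],"angular":[0,0,0.05],"jaw":1},
  {"slide":[0,0,0],"angular":[0,0,0],"jaw":1},
])

```text
clock: 16.75
ee_pos: [0.4604, -0.2604, 0.2162]
eef_rot: [-3.042, 0.783, 0.001]
force: [-0.1, 0.3, -3.6]
grip_width: 0.0196
grip_force: 59.1
```

```bash
python3 -c "
from h import *
st()"
```

```text
16.75 T [-0.079 -0.023 -0.028] F [-0.1  0.3 -3.6] p [ 0.4604 -0.2604  0.2162] psi -28.87 w 0.0196 q [-0.61 -0.05  1.71  0.    1.49  1.46]
```

Request:
step_arm([
  {"slide":[0,-2,0],"angular":[0,0,0],"jaw":1},
  {"slide":[0,-2,0],"angular":[0,0,0],"jaw":1},
  {"slide":[0,0,2],"angular":[0,0,0],"jaw":1},
  {"slide":[0,0,2],"angular":[0,0,0],"jaw":1},
  {"slide":[0,0,2],"angular":[0,0,0],"jaw":1},
  {"slide":[0,0,0.5],"angular":[0,0,0],"jaw":1},
  {"slide":[0,0,0],"angular":[0,0,0],"jaw":1},
])

```text
clock: 17.62
ee_pos: [0.4792, -0.2256, 0.1508]
eef_rot: [-3.042, 0.784, 0.003]
force: [-0.1, 0.3, -3.3]
grip_width: 0.0198
grip_force: 59.2
```

```bash
python3 - <<'E'
from h import *
st()
m=robot.camera_model("wrist"); i=snap("wrist","w5.png")[:,:,::-1]
# predicted pack upper tail edge, lip outline for well estimate
s=robot.sense(); t=s["ee_pos"]; a=np.radians(-29); x=np.array([np.cos(a),np.sin(a),0]);y=np.array([-x[1],x[0],0])
i=i.copy()
def quad(c,hx,hy,z,col):
    pts=[proj("wrist",np.array([c[0],c[1],z])+sx*hx*x+sy*hy*y,m) for sx,sy in((1,1),(1,-1),(-1,-1),(-1,1))]
    print(np.round(pts).tolist()); cv2.polylines(i,[np.int32(np.round(pts))],True,col,1)
quad(t,.05,.03,t[2]-.0273,(0,0,255))
quad((.480,-.2252),.0585,.0385,.050,(0,255,0))
quad((.480,-.2252),.0525,.0325,.050,(255,0,255))
cv2.imwrite("pics/c5.png",cv2.resize(i[60:360,120:520],(800,600),interpolation=2))
E
```

```text
17.625 T [-0.047 -0.021 -0.028] F [-0.1  0.3 -3.3] p [ 0.4792 -0.2256  0.1508] psi -28.91 w 0.0198 q [-0.54 -0.    1.78 -0.    1.37  1.54]
[[262.0, 151.0], [369.0, 151.0], [361.0, 302.0], [270.0, 302.0]]
[[266.0, 126.0], [363.0, 126.0], [357.0, 258.0], [273.0, 258.0]]
[[274.0, 134.0], [356.0, 134.0], [351.0, 252.0], [279.0, 252.0]]
```

View pics/c5.png

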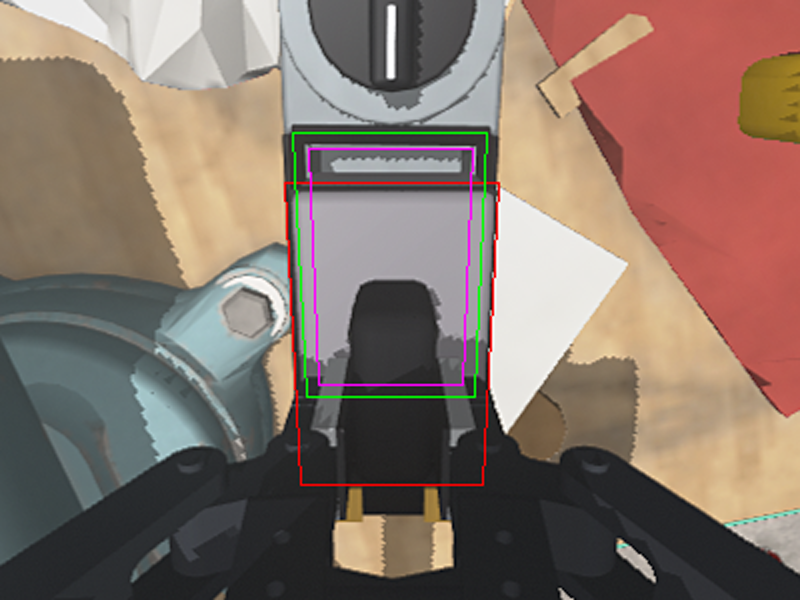

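Request:
step_arm([
  {"slide":[0.1,-0.07,0.4],"angular":[0,0,0],"jaw":1},
  {"slide":[0,0,0.6],"angular":[0,0,0],"jaw":1},
  {"slide":[0,0,0.6],"angular":[0,0,0],"jaw":1},
  {"slide":[0,0,0.4],"angular":[0,0,0],"jaw":1},
  {"slide":[0,0,0.4],"angular":[0,0,0],"jaw":1},
  {"slide":[0,0,0.4],"angular":[0,0,0],"jaw":1},
  {"slide":[0,0,0],"angular":[0,0,0],"jaw":1},
  {"slide":[0,0,0],"angular":[0,0,0],"jaw":1},
])

```text
clock: 18.68
ee_pos: [0.4812, -0.2255, 0.1238]
eef_rot: [3.042, -0.784, 0.0]
force: [0.4, 0.9, -3.8]
grip_width: 0.0197
grip_force: 59.2
```

```bash
python3 -c "
from h import *
st()"
```

```text
18.675 T [-0.073  0.022 -0.041] F [ 0.4  0.9 -3.8] p [ 0.4812 -0.2255  0.1238] psi -28.89 w 0.0197 q [-0.53  0.02  1.8  -0.    1.31  1.54]
```

Request:
step_arm([
  {"slide":[0,0,0.4],"angular":[0,0,0],"jaw":1},
  {"slide":[0,0,0.4],"angular":[0,0,0],"jaw":1},
  {"slide":[0,0,0.4],"angular":[0,0,0],"jaw":1},
  {"slide":[0,0,0],"angular":[0,0,0],"jaw":1},
])

```text
clock: 19.18
ee_pos: [0.4807, -0.2252, 0.111]
eef_rot: [-3.042, 0.784, 0.002]
force: [-0.8, -0.3, -2.9]
grip_width: 0.0197
grip_force: 59.2
```

Request:
step_arm([
  {"slide":[0,0,0.4],"angular":[0,0,0],"jaw":1},
  {"slide":[0,0,0.4],"angular":[0,0,0],"jaw":1},
  {"slide":[0,0,0.4],"angular":[0,0,0],"jaw":1},
  {"slide":[0,0,0.3],"angular":[0,0,0],"jaw":1},
  {"slide":[0,0,0.3],"angular":[0,0,0],"jaw":1},
  {"slide":[0,0,0],"angular":[0,0,0],"jaw":1},
])

```text
clock: 19.92
ee_pos: [0.4809, -0.2253, 0.0933]
eef_rot: [-3.042, 0.784, 0.001]
force: [-0.5, -0.5, -3.4]
grip_width: 0.0201
grip_force: 59.2
```

```bash
python3 -c "
from h import *
st()"
```

```text
19.925 T [-0.045  0.004  0.01 ] F [-0.5 -0.5 -3.4] p [ 0.4809 -0.2253  0.0933] psi -28.89 w 0.0201 q [-0.53  0.06  1.83 -0.    1.26  1.54]
```

Free of contact; 6 mm remaining.

Request:
step_arm([
  {"slide":[0,0,0.2],"angular":[0,0,0],"jaw":1},
  {"slide":[0,0,0.2],"angular":[0,0,0],"jaw":1},
  {"slide":[0,0,0.1],"angular":[0,0,0],"jaw":1},
  {"slide":[0,0,0.05],"angular":[0,0,0],"jaw":1},
  {"slide":[0,0,0],"angular":[0,0,0],"jaw":1},
  {"slide":[0,0,0],"angular":[0,0,0],"jaw":1},
])

```text
clock: 20.68
ee_pos: [0.4812, -0.2254, 0.0883]
eef_rot: [3.042, -0.784, 0.0]
force: [-0.3, 0.0, -3.5]
grip_width: 0.0199
grip_force: 59.2
```

Request:
step_arm([
  {"slide":[0,0,0.05],"angular":[0,0,0],"jaw":1},
  {"slide":[0,0,0.05],"angular":[0,0,0],"jaw":1},
  {"slide":[0,0,0],"angular":[0,0,0],"jaw":1},
  {"slide":[0,0,0],"angular":[0,0,0],"jaw":1},
])

```text
clock: 21.18
ee_pos: [0.4812, -0.2254, 0.0873]
eef_rot: [3.042, -0.784, 0.0]
force: [-0.6, -0.1, -1.9]
grip_width: 0.0201
grip_force: 59.5
```

Contact starting (load dropping). A bit more, then release slowly and rise.

Request:
step_arm([
  {"slide":[0,0,0.05],"angular":[0,0,0],"jaw":1},
  {"slide":[0,0,0.05],"angular":[0,0,0],"jaw":1},
  {"slide":[0,0,0],"angular":[0,0,0],"jaw":1},
])

```text
clock: 21.55
ee_pos: [0.4813, -0.2255, 0.0873]
eef_rot: [3.042, -0.783, 0.0]
force: [-4.7, 3.0, 9.3]
grip_width: 0.0197
grip_force: 60.7
```

Request:
step_arm([
  {"slide":[0,0,0],"angular":[0,0,0],"jaw":-0.2},
  {"slide":[0,0,0],"angular":[0,0,0],"jaw":-0.2},
  {"slide":[0,0,0],"angular":[0,0,0],"jaw":-0.2},
  {"slide":[0,0,0],"angular":[0,0,0],"jaw":-0.2},
  {"slide":[0,0,-1],"angular":[0,0,0],"jaw":-0.2},
  {"slide":[0,0,-2],"angular":[0,0,0],"jaw":-0.2},
  {"slide":[0,0,-2],"angular":[0,0,0],"jaw":-0.2},
  {"slide":[0,0,-2],"angular":[0,0,0],"jaw":-0.2},
  {"slide":[0,0,-2],"angular":[0,0,0],"jaw":-0.2},
  {"slide":[0,0,-2],"angular":[0,0,0],"jaw":-0.2},
  {"slide":[-2,0,-2],"angular":[0,0,0],"jaw":-0.2},
  {"slide":[-2,0,0],"angular":[0,0,0],"jaw":-0.2},
  {"slide":[-2,0,0],"angular":[0,0,0],"jaw":-0.2},
  {"slide":[0,0,0],"angular":[0,0,0],"jaw":-0.2},
])

```text
clock: 23.3
ee_pos: [0.4282, -0.1962, 0.217]
eef_rot: [3.042, -0.784, 0.001]
force: [0.7, -0.2, -0.3]
grip_width: 0.0512
grip_force: 0.0
```

```bash
python3 - <<'E'
from h import *
st()
m=robot.camera_model("wrist"); i=snap("wrist","w6.png")[:,:,::-1].copy()
a=np.radians(-29); x=np.array([np.cos(a),np.sin(a),0]);y=np.array([-x[1],x[0],0])
def quad(c,hx,hy,z,col):
    pts=[proj("wrist",np.array([c[0],c[1],z])+sx*hx*x+sy*hy*y,m) for sx,sy in((1,1),(1,-1),(-1,-1),(-1,1))]
    cv2.polylines(i,[np.int32(np.round(pts))],True,col,1)
quad((.480,-.2252),.05,.03,.06,(0,0,255))
cv2.imwrite("pics/c6.png",cv2.resize(i[0:300,120:520],(800,600),interpolation=2))
E
```

```text
23.3 T [ 0.04  -0.054 -0.018] F [ 0.7 -0.2 -0.3] p [ 0.4282 -0.1962  0.217 ] psi -28.89 w 0.0512 q [-0.54 -0.22  1.86  0.    1.5   1.54]
```

View pics/c6.png

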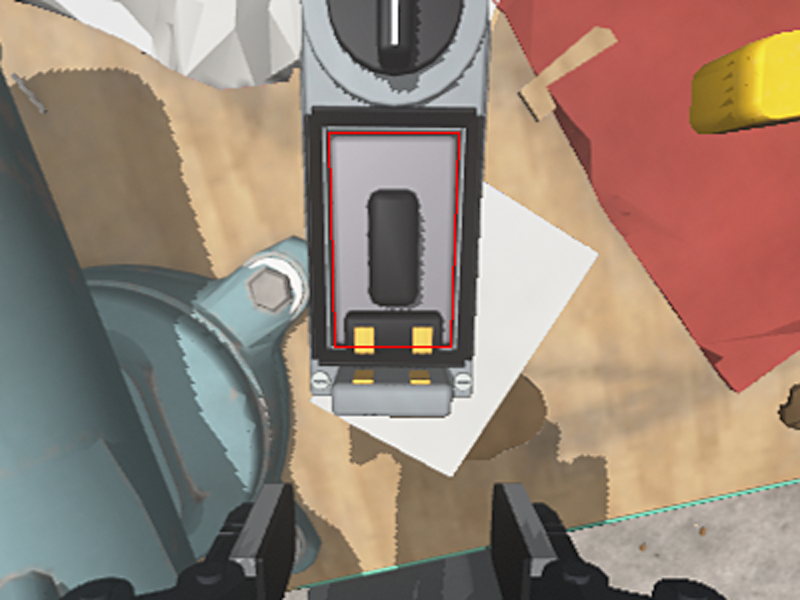

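The pack sits home: its top matches the predicted outline, and the terminals at (395,340) face the tower. The knob is aligned with the dock and the tape is in place.

```bash
python3 -c "
from h import *
print(robot.job_done())"
```

```text
the job is handed in; nothing more can be done
None
```

I turned the isolator off, gave the pack a half turn and seated it home with its terminals at the contact tower, left the tape measure untouched, and handed the job in at about 23 s; no verdict came back.

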